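# Set the edge burnisher to speed four and start it

## Robot

A 7-joint arm with a two-finger parallel gripper is mounted at the origin on the work surface. World frame = base frame: x ahead of the robot, y to its left, z up, the work surface at z = 0. Lengths are in m, angles in rad, forces in N, time in s.
With the tool pointing down it reaches from about 0.425 to 1.025 m from the base axis. Payload 9.4 kg.
Tool frame: the origin (TCP) lies on the centre line of the jaws, within the pads' length; the fingertips stand 8 mm ahead of it and the grasp point (between the pads) lies 11 mm behind it; z points along the fingers, y is the direction in which the jaws open and shut (so a half turn about z gives the same grasp; the last joint's range is limited). The gripper opens to 85 mm and grips with 20 to 120 N. Pads are 22 mm wide; open, the fingers measure 114 mm over their backs; the gripper's body (76 mm by 85 mm) begins 54 mm behind the grasp point. The pads swing forward as they close: fully open they stand 13 mm farther back than shut.
Start: joints at [1.156, 0.599, -0.003, 1.599, 0.002, 0.943, -0.08], TCP at [0.24, -0.684, 0.239] pointing down, gripper open.
Joint ranges: [-2.57, 2.57], [-0.35, 1.97], [-1.29, 1.29], [0.11, 2.56], [-1.05, 4.19], [0.11, 1.86], [-2.63, 2.63]. Speed limits (rad/s): [2.22, 2.22, 3.01, 3.01, 3.14, 3.14, 3.14].

## Interface

Orientations are given as a rotation vector (axis times angle).
In Python, from station import bot, set_gripper, kinematics, cams, finish_job, status gives the robot as it stands. Calls block until the motion is done:
- bot.movep(position, orientation): joint-space move of the TCP to a pose.
- bot.servo_line(position, orientation=None, vel=0.15): straight line of the TCP; orientation=None keeps the orientation; vel is the mean speed in m/s.
- bot.set_joints(angles): joint-space move.
- set_gripper(opening): opening from 0.0 (shut) to 1.0 (fully open); the grip force is fixed at half the most; returns when the fingers have stopped.
- bot.wait(seconds).
- kinematics.solve_ik(position, orientation): joint angles nearest the present ones, or None.
- cams.snapshot(name): name is "scene" or "top"; returns a dict with "color" (384x512x3 uint8, red, green, blue), "range_z" (384x512 float32, m along the optical axis (not along the pixel's ray), 0 where there is no reading), "K" (3x3 intrinsics, pixels), "D" ([k1, k2, p1, p2, k3] as OpenCV has them; the pictures are not rectified), "rvec" (rotation vector, rad) and "tvec" (3), from world to camera coordinates, as OpenCV has them. Camera axes: x right, y down, z forward; pixel columns grow to the right and rows downward; lengths in m; the calibration is good to about 2 mm. A picture is of the moment at which its call begins.
A pose or a line that the arm cannot do raises bot.Unreachable and nothing moves.
- finish_job(): hands the job in, once; it reports no verdict.
Readings, each from a call of its own:
- status.read_t(): time.
- status.read_qpos(): joint angles.
- status.read_qd(): joint speeds.
- status.read_joint_torque(): joint torques, N m.
- status.read_tool_pos(): TCP position.
- status.read_tcp_rot(): TCP orientation.
- status.read_force(): force on the tool from outside, world axes, zero at the start.
- status.read_torque(): the same for the moment, N m.
- status.read_opening(): opening from 0.0 (shut) to 1.0 (fully open).
Only numpy, scipy, OpenCV 4.12 (cv2) and the standard library are available. Lean on these libraries where they do the work, as an engineer would, in place of code of your own. Each camera call takes 0.05 s, during which the arm holds its last target.

## Task

Set the edge burnisher up for work: with a fingertip, push the lever of its speed selector clockwise, click by click, to speed 4 (the fourth click after off), and only then press the small start button fully in and let it spring out. Never pinch the lever, do not press the mushroom stop button, and leave the weight, the jar and the wooden slicker standing where they are.

Things in the scene. Friction and masses are not known exactly. Their poses are not given: they have to be found in the camera images.
- machine: Bolted-down edge burnisher: low grey control deck, flat aluminium top 50 mm up, spanning x -105 to 105 and y -155 to 135 mm; beyond it at +y a dark ribbed motor, 104 mm high, and a grooved wooden mandrel. Origin on the table, z up, -x its front. Seen from the front the selector is right, at (-10, -60) mm; two buttons left, at y 75 mm, x about -40 and +40 mm, which is which varies.
- dial_axis (a point): Vertical axis of the speed selector at the deck's top, 50 mm above the table; axes as the machine's. The hub on it is 34 mm across, top 36 mm above the deck, on a steel disc 56 mm across, 4 mm thick. Scale on the deck 64 to 84 mm from the axis: a black ring for off, then clockwise six black bars, each longer than the last, for speeds 1 to 6, at 30 degree steps.
- selector (a joint): Angle of the black speed selector, rad, growing clockwise from above. Spring detents every 0.5236: 0 = off (lever along the machine's +y), speed 3 along +x, speed 4 = 2.094, speed 6 along -y (end stop). Starts at off, 1 or 2. It takes about 0.07 N m (under 2 N near the lever end) to get over the hump half-way between two positions; then it snaps into the next by itself.
- lever_tip (a point): End of the selector's one straight black lever, mid-width on its top: 58 mm from the axis, 32 mm above the deck; x axis outward along the lever, z up. The lever is 14 mm wide with a round end and a white line on top; its underside is 10 mm above the deck.
- start_top (a point): Centre of the top of the START button: the smaller one, a flat black cap 24 mm across in a steel housing, its top 22 mm above the deck. Presses straight down 6 mm against a spring, about 4 N at the bottom.
- start (a joint): Travel of the start button, m: 0 = out, 0.006 = fully in. Springs back.
- stop_top (a point): Centre of the top of the STOP button: the bigger, mushroom-shaped black button, 44 mm across, its top 38 mm above the deck. Not to be used.
- stop (a joint): Travel of the stop button, m: 0 = out, 0.006 = fully in. Springs back.
- weight: Steel knob-headed weight, 38 mm across, 62 mm high, 0.5 kg, standing loose beside the machine. Origin at the centre of its underside.
- jar: Closed amber jar with black cap, 60 mm across, 70 mm high, standing loose. Origin at the centre of its underside.
- slicker: Turned wooden hand slicker, 32 mm across, 80 mm high, standing loose. Origin at the centre of its underside.
Mind the look-alikes: they are no part of the job. What is shaped like the weight but green or turquoise is not meant.

How it is judged:
By the outcome, as a careful person would: the job done as asked, in the order asked, and still so for the second after the job is handed in, with the robot touching nothing.
It also fails if it takes over 54 s, if anything falls off the work surface, if the arm or the gripper's body presses on something with over 40 N, if the wrist force passes 120 N, or if a joint passes its speed limit or range.

## Working session

There is one attempt and no reset: what is moved stays moved. The work goes in short steps, each a Python script; the robot and the scene stay as the last script left them, time stands still between calls to the robot, and variables do not carry over. Pictures are saved under pics/ and viewed, and the job is handed in when it is done.

```bash
ls; mkdir -p pics
python3 - <<'E'
from station import bot, cams, status
import cv2, numpy as np, pickle
d={}
for n in("scene","top"):
    s=cams.snapshot(n); d[n]=s
    cv2.imwrite(f"pics/{n}0.png",s["color"][:,:,::-1])
    R=cv2.Rodrigues(s["rvec"])[0]; print(n,(-R.T@s["tvec"]).round(3),R[2].round(2),s["K"][0,0],s["D"])
pickle.dump(d,open("s0.pkl","wb")); print(status.read_t(),status.read_force(),status.read_tcp_rot())
E
```

```text
pics
scene [ 1.121 -0.326  0.81 ] [-0.59  0.21 -0.78] 420.12307904318965 [-0.07772218  0.          0.          0.          0.        ]
top [ 0.459 -0.125  0.829] [ 0.13 -0.03 -0.99] 404.8402375639755 [-0.03939638  0.          0.          0.          0.        ]
0.1 [-0.67950618  0.7200547   0.2635894 ] [-3.09554902e+00 -5.27956712e-01  5.86056500e-04]
```

View pics/scene0.png

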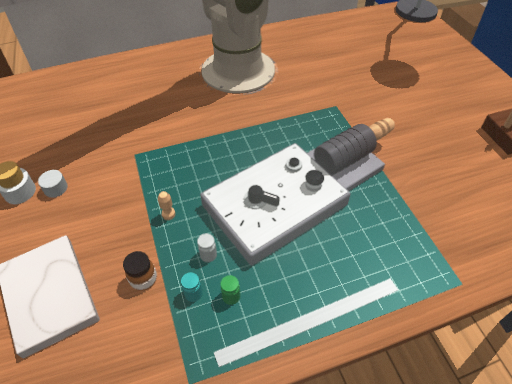

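View pics/top0.png

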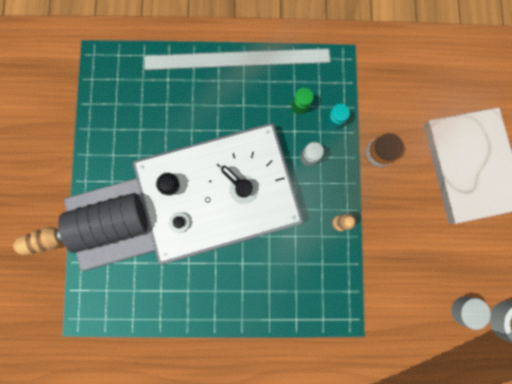

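```bash
cat > h.py <<'E'
import numpy as np, cv2
def ray(s,uv):
    p=cv2.undistortPoints(np.float64(uv).reshape(-1,1,2),s["K"],s["D"])[:,0]
    R=cv2.Rodrigues(s["rvec"])[0]; c=-R.T@s["tvec"].ravel()
    return c,np.c_[p,np.ones(len(p))]@R
def onplane(s,uv,z):
    c,d=ray(s,uv); return c+d*((z-c[2])/d[:,2])[:,None]
def proj(s,P): return cv2.projectPoints(np.float64(P).reshape(-1,1,3),s["rvec"],s["tvec"],s["K"],s["D"])[0][:,0]
E
python3 - <<'E'
import pickle,cv2,numpy as np
from h import *
d=pickle.load(open("s0.pkl","rb"))
s=d["top"];c=s["color"]
cv2.imwrite("pics/topz.png",cv2.resize(c[115:275,125:310,::-1],None,fx=4,fy=4,interpolation=cv2.INTER_CUBIC)[:600,:800])
s2=d["scene"]
cv2.imwrite("pics/scz.png",cv2.resize(s2["color"][140:270,190:360,::-1],None,fx=4.5,fy=4.5,interpolation=cv2.INTER_CUBIC)[:600,:800])
for n in d:
    s=d[n]
    P=s["range_z"]; vv,uu=np.mgrid[:384,:512]
    cc,dr=ray(s,np.c_[uu.ravel(),vv.ravel()]); X=(cc+dr*P.ravel()[:,None]).reshape(384,512,3)
    # deck top by height + whiteness
    hsv=cv2.cvtColor(s["color"],cv2.COLOR_RGB2HSV)
    m=((abs(X[...,2]-.05)<.008)&(hsv[...,1]<60)&(hsv[...,2]>130)).astype(np.uint8)
    cs,_=cv2.findContours(m,cv2.RETR_EXTERNAL,cv2.CHAIN_APPROX_NONE)
    k=max(cs,key=cv2.contourArea)[:,0]
    Q=onplane(s,k,.05)[:,:2].astype(np.float32)
    r=cv2.minAreaRect(Q); print(n,r,cv2.boxPoints(r).round(4).tolist(),np.median(X[...,2][m>0]))
E
```

```text
scene ((0.5593010187149048, -0.08794179558753967), (0.20505061745643616, 0.2835945785045624), 16.80983543395996) [[0.42010000348091125, 0.01810000091791153], [0.5022000074386597, -0.2533000111579895], [0.6984999775886536, -0.1940000057220459], [0.6164000034332275, 0.07739999890327454]] 0.04934626278335197
top ((0.5526031255722046, -0.08445553481578827), (0.20765714347362518, 0.2859989106655121), 16.47383689880371) [[0.4124999940395355, 0.02319999970495701], [0.4936000108718872, -0.25099998712539673], [0.6927000284194946, -0.19210000336170197], [0.6115999817848206, 0.08209999650716782]] 0.049618003678485345
```

```bash
ls pics
```

```text
scene0.png
scz.png
top0.png
topz.png
```

View pics/topz.png

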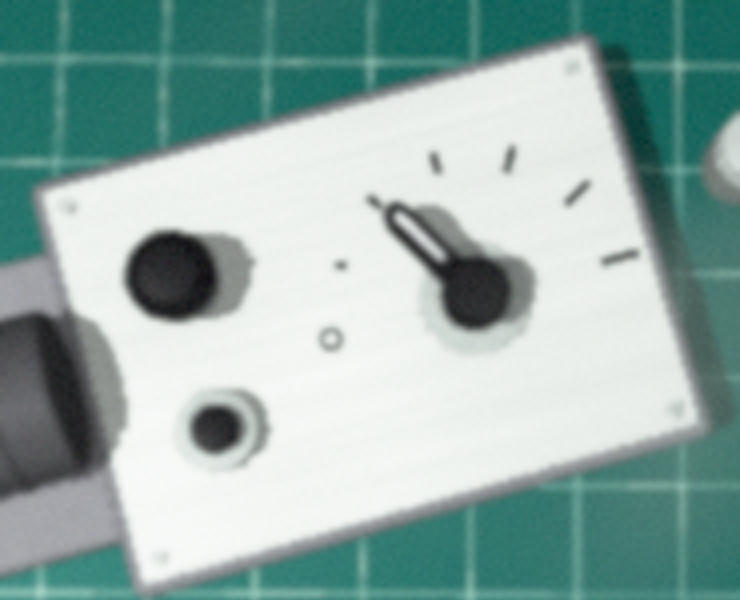

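View pics/scz.png

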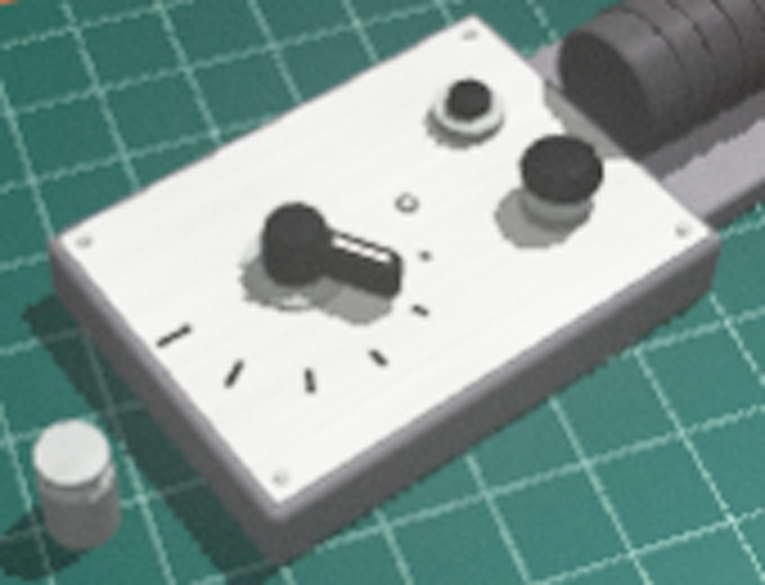

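```bash
cat > meas.py <<'E'
import pickle,cv2,numpy as np
from h import *
from scipy.optimize import least_squares
def blobs(s,zcut=None):
    g=cv2.cvtColor(s["color"],cv2.COLOR_RGB2GRAY)
    return g
E
python3 - <<'E'
import pickle,cv2,numpy as np
from h import *
d=pickle.load(open("s0.pkl","rb"))
for n in d:
    s=d[n]; g=cv2.cvtColor(s["color"],cv2.COLOR_RGB2GRAY)
    th=125
    box={"top":(125,310,115,275),"scene":(190,360,140,270)}[n]
    m=np.zeros_like(g); m[box[2]:box[3],box[0]:box[1]]=(g[box[2]:box[3],box[0]:box[1]]<75)
    cs,_=cv2.findContours(m,cv2.RETR_EXTERNAL,cv2.CHAIN_APPROX_NONE)
    for k in cs:
        a=cv2.contourArea(k)
        if a<30 or a>600: continue
        (u,v),_,_=cv2.fitEllipse(k); r=cv2.boundingRect(k)
        print(n,a,(round(u,1),round(v,1)),r)
        for z in (.072,.086,.088):print(z,onplane(s,[[u,v]],z)[0,:2].round(4))
E
```

```text
scene 64.0 (194.5, 263.5) (190, 259, 10, 10)
0.072 [ 0.69   -0.3103]
0.086 [ 0.6981 -0.3107]
0.088 [ 0.6993 -0.3107]
scene 169.0 (237.3, 257.0) (227, 248, 22, 19)
0.072 [ 0.7039 -0.2251]
0.086 [ 0.7118 -0.2271]
0.088 [ 0.713  -0.2273]
scene 126.5 (224.0, 239.9) (216, 231, 18, 18)
0.072 [ 0.6563 -0.2388]
0.086 [ 0.6651 -0.2405]
0.088 [ 0.6664 -0.2407]
scene 68.0 (206.1, 220.3) (200, 215, 13, 16)
0.072 [ 0.5958 -0.261 ]
0.086 [ 0.6058 -0.2623]
0.088 [ 0.6072 -0.2625]
scene 55.5 (200.7, 209.9) (195, 206, 12, 9)
0.072 [ 0.565  -0.2649]
0.086 [ 0.5756 -0.266 ]
0.088 [ 0.5771 -0.2662]
scene 161.0 (261.3, 196.0) (249, 186, 30, 19)
0.072 [ 0.5728 -0.127 ]
0.086 [ 0.5832 -0.1308]
0.088 [ 0.5847 -0.1313]
scene 174.0 (314.5, 177.4) (306, 171, 18, 14)
0.072 [0.562  0.0082]
0.086 [0.5726 0.0019]
0.088 [0.5741 0.0009]
scene 36.5 (293.5, 161.5) (290, 158, 8, 8)
0.072 [ 0.4994 -0.0187]
0.086 [ 0.5112 -0.0246]
0.088 [ 0.5128 -0.0254]
scene 491.0 (336.3, 155.8) (315, 147, 45, 28)
0.072 [0.5163 0.087 ]
0.086 [0.5278 0.0792]
0.088 [0.5294 0.0781]
top 70.5 (178.8, 221.5) (174, 217, 11, 10)
0.072 [ 0.494  -0.0164]
0.086 [ 0.4934 -0.0184]
0.088 [ 0.4933 -0.0187]
top 396.0 (132.3, 216.1) (125, 194, 24, 45)
0.072 [0.5032 0.0704]
0.086 [0.5023 0.0668]
0.088 [0.5022 0.0662]
top 330.5 (167.8, 183.5) (157, 173, 22, 21)
0.072 [0.5651 0.0063]
0.086 [0.5632 0.0038]
0.088 [0.5629 0.0035]
top 228.0 (240.3, 184.8) (223, 171, 30, 26)
0.072 [ 0.5641 -0.1302]
0.086 [ 0.5621 -0.1301]
0.088 [ 0.5619 -0.1301]
top 277.5 (284.3, 145.1) (275, 124, 18, 50)
0.072 [ 0.6418 -0.214 ]
0.086 [ 0.6384 -0.2123]
0.088 [ 0.6379 -0.2121]
```

Run:
```python
import pickle,cv2,numpy as np
from h import *
from scipy.optimize import least_squares
d=pickle.load(open("s0.pkl","rb"))
obs={"top":(lambda p:np.array(p)/4+[125-.375,115-.375],dict(ring=(330,338),b1=(340,265),b2=(375,200),b3=(435,162),b4=(510,160),b5=(577,193),b6=(620,257),hub=(475,292),start=(216,428),stop=(170,275))),
"scene":(lambda p:np.array(p)/4.5+[190-.4,140-.4],dict(ring=(406,203),b1=(426,255),b2=(420,310),b3=(378,357),b4=(310,380),b5=(233,373),b6=(174,336),hub=(296,231),start=(469,97),stop=(562,162)))}
Z=dict(hub=.086,start=.072,stop=.088)
loc=dict(hub=(-.010,-.060),start=(-.04,.075),stop=(.04,.075))
for i,k in enumerate(["ring"]+["b%d"%j for j in range(1,7)]):
    a=i*np.pi/6; loc[k]=None
    loc[k]=(a,)
for n in obs:
    f,o=obs[n]; s=d[n]
    W={k:onplane(s,[f(p)],Z.get(k,.05))[0,:2] for k,p in o.items()}
    def res(q):
        c,sn=np.cos(q[2]),np.sin(q[2]); R=np.array([[c,-sn],[sn,c]]); r=[]
        for k,w in W.items():
            l=R.T@(w-q[:2])
            if len(loc[k])==2: r+=list(l-loc[k])
            else:
                a=loc[k][0]; e=l-[-.010,-.060]; u=np.array([np.sin(a),np.cos(a)]); r.append(e@[u[1],-u[0]])
                if k=="ring": r.append(e@u-.07)
        return np.array(r)
    S=least_squares(res,[.555,-.09,.287]); print(n,S.x.round(4),np.degrees(S.x[2]));print((res(S.x)*1e3).round(1))
    for k in("hub","start","stop"):print(k,W[k].round(4))
    q=S.x;c,sn=np.cos(q[2]),np.sin(q[2]);R=np.array([[c,-sn],[sn,c]])
    for k in W:
        l=R.T@(W[k]-q[:2])-[-.01,-.06]; print(k,"r",np.hypot(*l).round(4),np.degrees(np.arctan2(l[0],l[1])).round(1),end="; ")
    print()
```

```text
top [ 0.5505 -0.0761  0.2917] 16.71481280422218
[ 1.3  2.7  0.5  1.3 -0.   0.2 -0.3 -0.2 -1.1  1.1  3.  -1.1 -4.6 -1.2]
hub [ 0.5568 -0.1358]
start [ 0.4937 -0.016 ]
stop [0.5631 0.0047]
ring r 0.0727 1.1; b1 r 0.0677 30.4; b2 r 0.069 61.1; b3 r 0.0705 90.0; b4 r 0.0709 120.2; b5 r 0.0724 149.8; b6 r 0.0736 179.9; hub r 0.0015 -45.4; start r 0.1366 -11.4; stop r 0.1413 18.7; 
scene [ 0.5536 -0.0773  0.288 ] 16.49846822092577
[-1.4  2.6 -2.1 -1.8 -1.1 -0.5  1.1  1.   3.9 -1.9  4.1 -2.  -2.1 -2.4]
hub [ 0.5653 -0.1383]
start [ 0.4984 -0.0175]
stop [0.5693 0.0031]
ring r 0.0726 -1.1; b1 r 0.0677 28.3; b2 r 0.0679 58.5; b3 r 0.0685 89.1; b4 r 0.0689 119.5; b5 r 0.0709 150.9; b6 r 0.0731 -179.2; hub r 0.0043 115.4; start r 0.1355 -11.0; stop r 0.141 19.8;
```

```bash
cat >> h.py <<'E'
from scipy.spatial.transform import Rotation as Ro
YAW=np.radians(16.6); DIAL=np.array([.559,-.137]); START=np.array([.4955,-.0165])
def m2w(v): 
    c,s=np.cos(YAW),np.sin(YAW); return np.array([c*v[0]-s*v[1],s*v[0]+c*v[1]])
def pose(adeg,sgn,z=.073,r=.045,off=.018):
    a=np.radians(adeg); u=m2w((np.sin(a),np.cos(a))); t=m2w((np.cos(a),-np.sin(a)))
    p=DIAL+r*u-off*t; x=np.r_[sgn*t,0]; zz=np.array([0,0,-1.]); y=np.cross(zz,x)
    return np.r_[p,z],Ro.from_matrix(np.c_[x,y,zz]).as_rotvec()
E
python3 - <<'E'
from h import *
from station import kinematics,status,bot
print(Ro.from_rotvec(status.read_tcp_rot()).as_matrix().round(2))
for sg in(1,-1):
  for a in(44,60,90,118):
    q=kinematics.solve_ik(*pose(a,sg)); print(sg,a,pose(a,sg)[0].round(3),None if q is None else np.round(q,2))
E
```

```text
[[ 0.94  0.33 -0.  ]
 [ 0.33 -0.94  0.  ]
 [-0.   -0.   -1.  ]]
1 44 [ 0.564 -0.089  0.073] [-0.06  0.66  0.17  2.09 -0.26  0.41 -1.74]
1 60 [ 0.577 -0.092  0.073] [-0.1   0.68  0.25  2.06 -0.36  0.44 -1.91]
1 90 [ 0.597 -0.107  0.073] [-0.16  0.71  0.38  2.02 -0.52  0.51 -2.25]
1 118 [ 0.607 -0.128  0.073] [-0.21  0.75  0.51  1.99 -0.67  0.57 -2.58]
-1 44 [ 0.564 -0.089  0.073] [ 0.4   0.7  -0.52  2.06  0.66  0.55  0.5 ]
-1 60 [ 0.577 -0.092  0.073] [ 0.37  0.7  -0.46  2.03  0.59  0.54  0.3 ]
-1 90 [ 0.597 -0.107  0.073] [ 0.32  0.7  -0.35  1.98  0.46  0.53 -0.07]
-1 118 [ 0.607 -0.128  0.073] [ 0.28  0.7  -0.25  1.96  0.32  0.52 -0.39]
```

Run:
```python
from h import *
from station import *
set_gripper(0.0)
p,r=pose(44,-1,z=.20); bot.movep(p,r)
p,r=pose(44,-1,z=.115); bot.servo_line(p,r)
print(status.read_t(),status.read_tool_pos(),p,status.read_opening(),status.read_force())
for n in("scene","top"):
    s=cams.snapshot(n); im=s["color"][:,:,::-1].copy()
    tip=p-[0,0,.008]
    uv=proj(s,[tip]); print(n,uv)
    if n=="scene": a,b=190,140
    else: a,b=125,115
    im=cv2.resize(im[b:b+130,a:a+175],None,fx=4.5,fy=4.5,interpolation=cv2.INTER_CUBIC)
    c=((uv[0]-[a,b])*4.5).astype(int); cv2.circle(im,tuple(map(int,c)),4,(0,0,255),1)
    cv2.imwrite(f"pics/{n}1.png",im)
```

```text
3.9917 [ 0.56411838 -0.08864946  0.11542868] [ 0.56372831 -0.08876471  0.115     ] -0.0001984447001079188 [ 0.23187646 -0.04547407 -0.16844765]
scene [[276.30135032 178.59630957]]
top [[217.44595695 182.04236331]]
```

View pics/scene1.png

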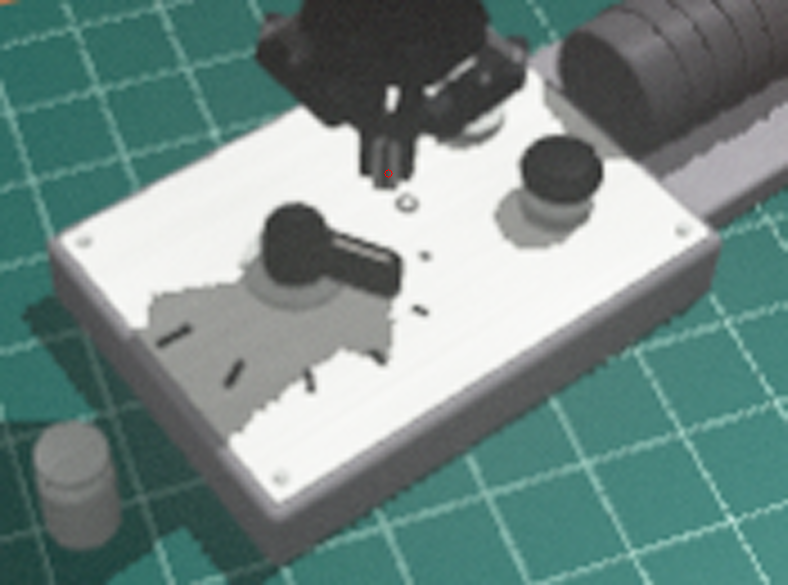

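View pics/top1.png

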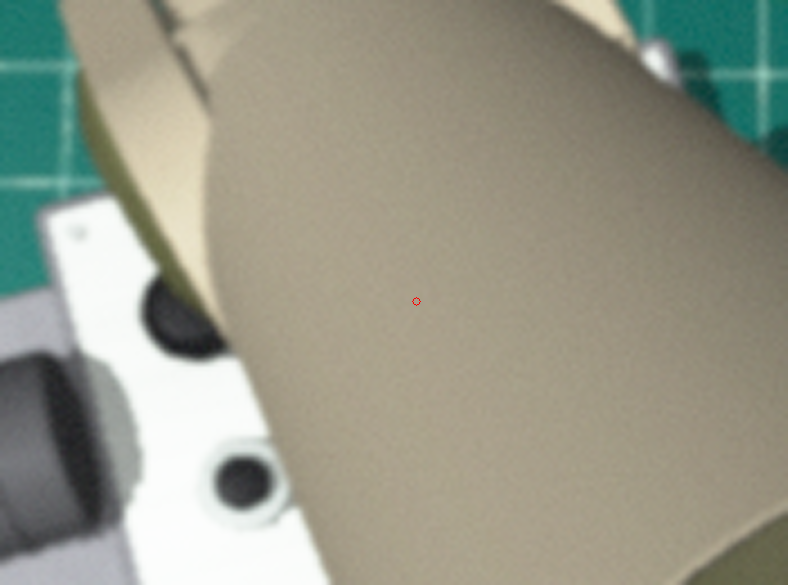

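```bash
cat >> h.py <<'E'
def zoom(n,name,a=190,b=140):
    from station import cams
    s=cams.snapshot(n); im=s["color"][:,:,::-1]
    cv2.imwrite(name,cv2.resize(im[b:b+130,a:a+175],None,fx=4.5,fy=4.5,interpolation=cv2.INTER_CUBIC)); return s
E
python3 - <<'E'
from h import *
from station import *
bot.servo_line(*pose(44,-1),vel=.08)
print(status.read_force())
for a in range(48,86,4):
    bot.servo_line(*pose(a,-1),vel=.03); print(a,status.read_force().round(2),status.read_torque().round(2),round(status.read_t(),2))
zoom("scene","pics/scene2.png")
E
```

```text
[-0.10768552 -0.1916584  -0.34261739]
48 [ 0.25 -0.14  0.29] [-0.01  0.03 -0.  ] 5.03
52 [ 0.22 -0.06 -0.22] [-0.01  0.01  0.01] 5.3
56 [-0.38 -0.64  0.8 ] [-0.    0.    0.01] 5.57
60 [-0.64  0.33 -0.02] [ 0.09  0.09 -0.01] 5.83
64 [-0.19  1.73  0.44] [0.18 0.18 0.04] 6.1
68 [-0.26  0.84  0.28] [ 0.27  0.15 -0.05] 6.37
72 [-0.17 -0.41  0.  ] [-0.    0.    0.04] 6.63
76 [ 0.35 -0.09  0.49] [ 0.03  0.02 -0.02] 6.9
80 [-0.17  0.51  0.34] [-0.04  0.03  0.05] 7.17
84 [-0.19 -0.09 -0.54] [-0.04  0.02 -0.08] 7.43
```

View pics/scene2.png

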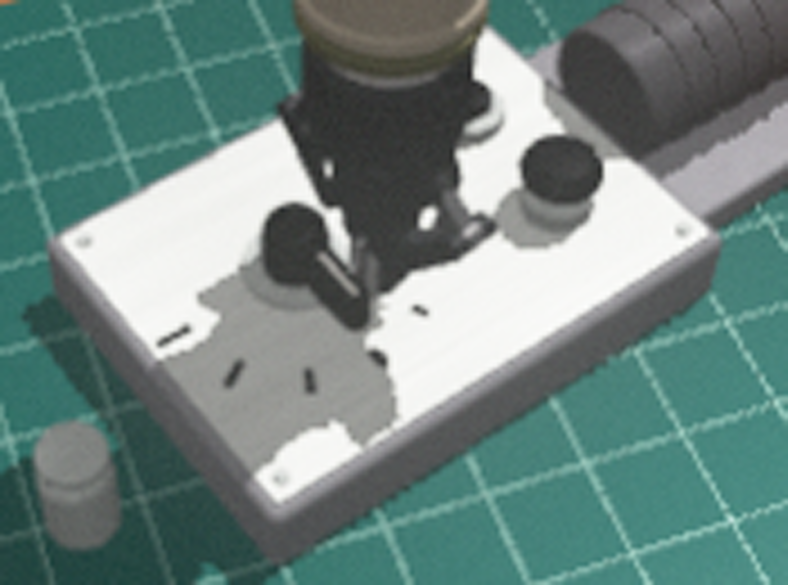

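Run:
```python
from h import *
from station import *
for a in range(87,109,3):
    bot.servo_line(*pose(a,-1),vel=.03); print(a,status.read_force().round(2),status.read_torque().round(2),round(status.read_t(),2))
zoom("scene","pics/scene3.png")
```

```text
87 [-0.93  0.06  0.99] [-0.01  0.05  0.01] 7.73
90 [-0.49  0.8   0.4 ] [0.15 0.1  0.03] 7.98
93 [-0.37  1.21  0.15] [0.23 0.05 0.01] 8.23
96 [ 0.08  1.41 -1.  ] [ 0.25  0.08 -0.03] 8.48
99 [-0.16  1.12 -0.2 ] [ 0.14  0.04 -0.02] 8.73
102 [-0.03  0.11  0.26] [ 0.02  0.01 -0.02] 8.98
105 [ 0.43  0.67 -1.  ] [ 0.04  0.05 -0.01] 9.23
108 [ 0.46  0.04 -0.14] [ 0.02 -0.04 -0.04] 9.48
```

View pics/scene3.png

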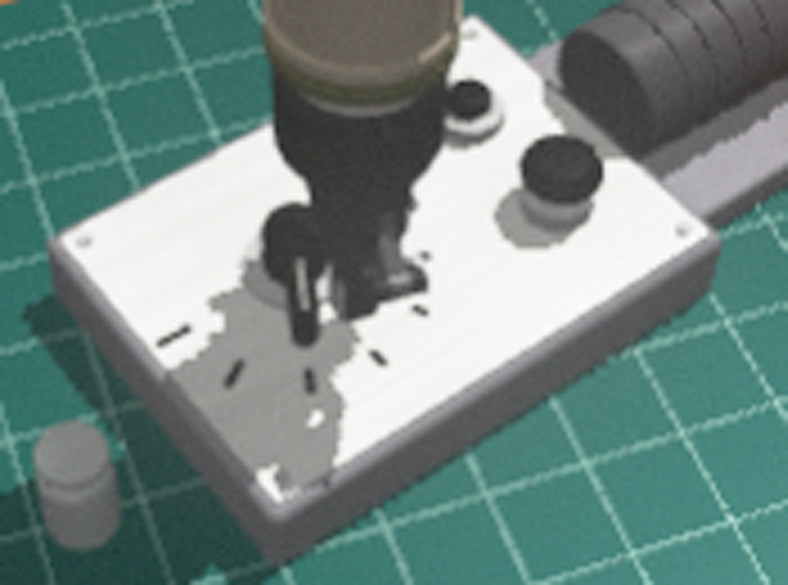

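Run:
```python
from h import *
from station import *
bot.servo_line(*pose(92,-1),vel=.06)
bot.servo_line(*pose(92,-1,z=.16),vel=.1)
r=pose(0,-1)[1]
print(kinematics.solve_ik(np.r_[START,.16],r))
bot.movep(np.r_[START,.16],r)
bot.servo_line(np.r_[START,.095],r,vel=.1)
print(status.read_force(),status.read_t(),status.read_tool_pos())
zoom("scene","pics/scene4.png");
```

```text
[ 0.50198705  0.56720305 -0.83016396  2.15778378  0.66909433  0.69356519
  1.07104774]
[-0.24517416 -0.00025683 -0.15290461] 12.7667 [ 0.49569761 -0.01629994  0.09521087]
```

View pics/scene4.png

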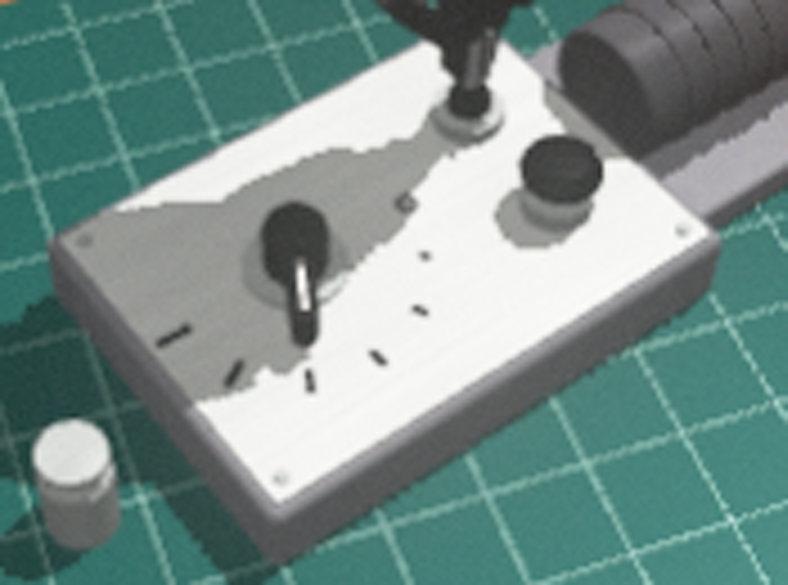

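Run:
```python
from h import *
from station import *
r=pose(0,-1)[1]
for z in np.arange(.083,.0655,-.001):
    bot.servo_line(np.r_[START,z],r,vel=.02)
    f=np.mean([(bot.wait(.02),status.read_force())[1] for _ in range(4)],axis=0)
    print(round(z,4),status.read_tool_pos()[2].round(4),f.round(2),round(status.read_t(),2))
    if f[2]>12 : break
bot.wait(.2)
zoom("scene","pics/scene5.png")
bot.servo_line(np.r_[START,.10],r,vel=.06)
print(status.read_force())
```

```text
0.083 0.0831 [ 0.26  0.11 -0.41] 13.63
0.082 0.082 [ 0.3  -0.1   0.46] 13.95
0.081 0.081 [0.09 0.23 0.07] 14.27
0.08 0.08 [ 0.35 -0.11  1.54] 14.58
0.079 0.079 [ 0.32 -0.38  1.94] 14.9
0.078 0.078 [ 0.63 -0.1   2.02] 15.22
0.077 0.077 [0.45 0.06 2.37] 15.53
0.076 0.076 [0.67 0.09 3.31] 15.85
0.075 0.075 [ 0.72 -0.66  3.51] 16.17
0.074 0.0741 [ 0.59 -0.83  5.45] 16.48
0.073 0.0738 [-2.28 -1.02 18.34] 16.8
[ 0.4643736  -0.2950993   0.06454247]
```

View pics/scene5.png

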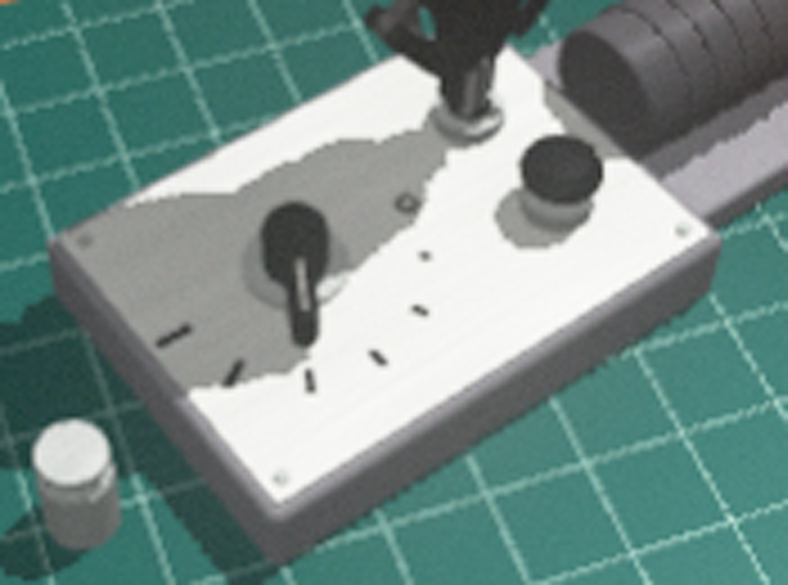

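Run:
```python
from h import *
from station import *
r=pose(0,-1)[1]
p=np.array([.43,.10]) 
bot.servo_line(np.r_[START,.2],r,vel=.15)
try: bot.movep([.42,.22,.25],r)
except Exception as e: print(repr(e))
bot.wait(.3)
s=cams.snapshot("scene");cv2.imwrite("pics/scene6.png",s["color"][:,:,::-1])
zoom("scene","pics/scene7.png")
s=cams.snapshot("top");cv2.imwrite("pics/top6.png",s["color"][:,:,::-1])
print(status.read_t(),status.read_tool_pos())
```

```text
19.9083 [0.42019341 0.21963469 0.24993362]
```

View pics/scene6.png

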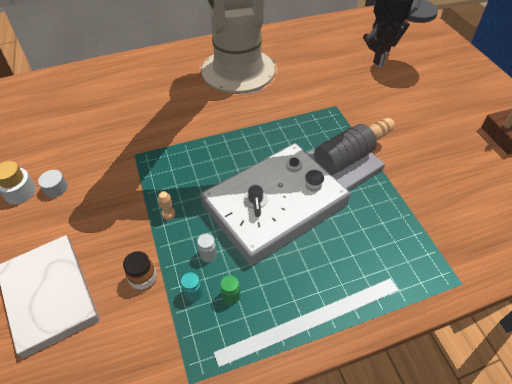

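View pics/scene7.png

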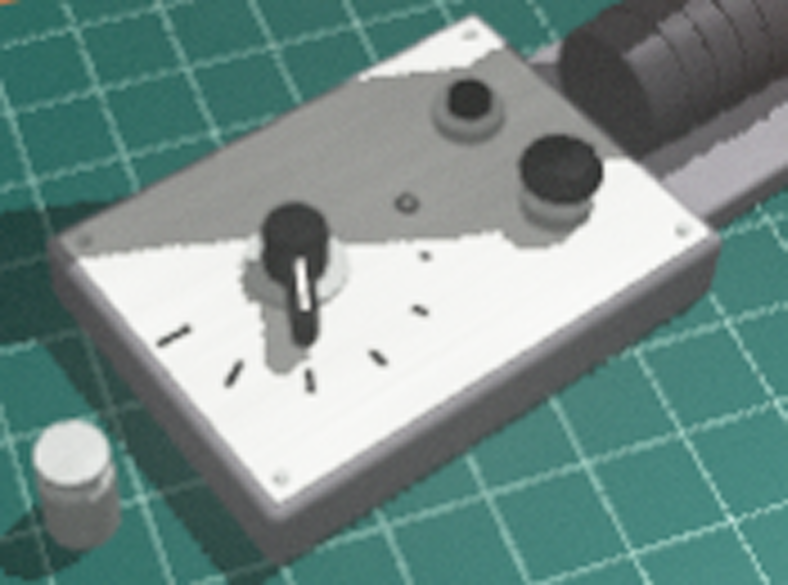

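View pics/top6.png

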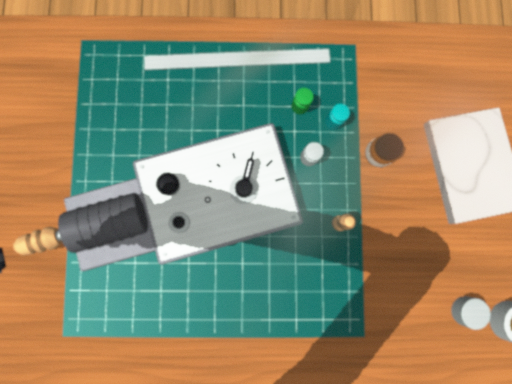

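The lever lies on the fourth bar: its tip is at (258,213) in the scene view and (252,155) in the top view. The start cap is out again, and the weight, jar and slicker stand at the same pixels as before. I am handing the job in.

```bash
python3 -c "
from station import *
print(status.read_force()); finish_job(); print(status.read_t())"
```

```text
[-0.37853067  0.12184245  0.34516667]
the job is handed in; nothing more can be done
the job is handed in; nothing more can be done
```

The burnisher is set to speed 4, and the start button was then pressed once. I handed the job in at about 20 s, inside the 54 s limit.

- **Selector:** It started at speed 2. With the gripper shut, the side of the fingertips pushed the lever through two clicks, to 3 and then 4. Both camera views at the end show it pointing at the fourth bar.
- **Start button:** The fingertips touched it at the expected height. The force rose from about 1.5 N at contact to 3.5 N, then 5.5 N where it bottomed out 6 mm down. The last 1 mm step raised the force sharply to 18 N against the hard stop. I then lifted off, and in the images the cap is back out.
- **Left alone:** The arm touched nothing else that I could see. The stop button was not approached, and the weight, jar and slicker are at the same pixels as in the first pictures. The arm ended clear of everything.

**Disagreement:** the two cameras differed by 2 to 9 mm on the hub and button positions, so I worked from values between the two. The lever clicked over about 4° earlier than I had computed, which is within that error.

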